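# Pin the probe boom and hold it out at its second stop

## Task

Push the long red-headed pin down through the bracket and the probe boom's tongue until its head sits on the bracket, and let go of it, so that the boom cannot slide out of the bracket. Then squeeze the orange button on the boom's handle and pull the handle out past the first stop (a click half-way) to the second stop at the end of its travel, and finish while still holding it out there; the boom is sprung and goes back if let go. Leave the other things on the trolley where they are.

Things in the scene. Friction and masses are not known exactly. Their poses are not given: they have to be found in the camera images.
- pin_head (a point): long pin, 50 g: steel shank 10 mm diameter, 45 mm long, chamfered foot, below an upright round red head 22 mm diameter, 30 mm high. Point: the head's centre (15 mm above its underside, 60 mm above the foot); z: the pin's axis, up. Starts upright in one of the holder's two holes, head resting on the holder's top 55 mm above the table; lift 45 mm to clear the hole
- holder: grey plastic pin holder, a fixed block 50 mm (its x) by 140 mm (its y) by 55 mm high, origin at the centre of its underside; two upright holes 80 mm apart on its y axis, one with the long red pin, the other with the short spare pin (which is where varies)
- dock_hole (a point): centre of the pin hole's mouth on the bracket's top face, 66 mm above the table. Site x: the direction in which the boom pulls out; z up. Hole 12.5 mm diameter with chamfered rim, straight down through the bracket's upper plate, the boom's tongue and the lower plate, 32 mm in all, free space below. Pin home: head on the top face, head centre 15 mm above this point
- dock: the bracket, fixed to the table, grey base 190 mm by 90 mm with aluminium plates (top plate about 50 by 62 mm). Origin on the table, straight below the pin hole; x is the pull direction, z up. Its holes and the tongue's are in line at the start
- sleeve (a joint): how far (m) the boom's cream outer tube has slid out of the bracket along the pull direction: 0 = holes in line, at most 0.05. It slides with about 2 N unless the pin is in; pinned it has 2 to 4 mm of play, which the handle travels besides the boom itself
- handle (a point): grip centre of the boom's handle: upright taupe block 36 mm along the pull direction (point x), 28 mm across, 63 mm high, its top 22 mm above this point (z up). Orange button on its -y side. With the boom home it is 185 mm ahead of the pin hole, 83 mm above the table. Taken from above, one finger on the button, one on the opposite face, closing presses the button: 36 mm across with it out, 29 mm pressed
- boom_origin (a point): the boom's inner tube, handle and the probe fixed to it; x is the pull direction. Origin at the bracket's when home, and moves out with it. Ahead of the handle is a teal probe disc 72 mm diameter, centred 61 mm ahead of the handle's centre, top 60 mm above the table with a 14 mm steel stud; behind the handle a bar 20 mm wide, its top 60 mm above the table
- button_face (a point): centre of the outer face of the orange button (26 mm along the pull direction, 28 mm high), standing 8 mm out of the handle's side; it is pressed square into the handle, along the point's +y
- button (a joint): how far (m) the button is pressed: 0 = out, 0.007 = fully in; about 2.5 N starts it, 6.6 N holds it fully in. The boom is locked at home until it is in by more than 0.005
- boom (a joint): how far (m) the boom is pulled out of its outer tube: 0 = home, about 0.05 = first stop (a spring click, some 10 to 13 N to pull past it), 0.10 = second stop, the solid end of its travel. A spring draws it back with 2 N at home rising to 4 N at the second stop
- spare_head (a point): bystander: short spare pin with a black head 22 mm diameter, 30 mm high, standing in the holder's other hole; its shank is 22 mm, too short. The point is the centre of the head
- probe_teal_mid (a point): bystander: loose teal probe disc, 74 mm diameter, 22 mm high, point at half height
- probe_beige_mid (a point): bystander: loose beige probe disc, 74 mm diameter, 22 mm high, point at half height
- gel_mid (a point): bystander: white bottle, 56 mm diameter, 160 mm high, point at half height
- dish_mid (a point): bystander: green bowl, 120 mm diameter, 45 mm high, point at half height
- roll_center (a point): bystander: roll of paper lying down, 48 mm diameter, 110 mm long, point at its centre
- penlight_mid (a point): bystander: dark penlight lying down, 14 mm diameter, about 130 mm long, point at its centre

How it is judged:
By the outcome, as a careful person would: the job done as asked, in the order asked, and still so for the second after the job is handed in, while the arm keeps its last pose, push and grip.
It also fails if it takes over 53 s, if anything falls off the work surface, if the arm or the gripper's body presses on something with over 40 N, if the wrist force passes 120 N, or if a joint passes its speed limit or range.

## Robot

A 6-joint arm with a two-finger parallel gripper is mounted at the origin on the work surface. World frame = base frame: x ahead of the robot, y to its left, z up, the work surface at z = 0. Lengths are in mm, angles in rad, forces in N, time in s.
With the tool pointing down it reaches from about 350 to 875 mm from the base axis. Payload 4.2 kg.
Tool frame: the origin (TCP) lies on the mounting face of the last link; the fingertips stand 173 mm ahead of it and the grasp point (between the pads) lies 155 mm ahead of it; z points along the fingers, y is the direction in which the jaws open and shut (so a half turn about z gives the same grasp; the last joint's range is limited). The gripper opens to 85 mm and grips with 20 to 120 N. Pads are 22 mm wide; open, the fingers measure 114 mm over their backs; the gripper's body (76 mm by 85 mm) begins 54 mm behind the grasp point. The pads swing forward as they close: fully open they stand 13 mm farther back than shut.
Start: joints at [-0.923, 0.385, 0.008, 0, -1.194, -0.259], TCP at [236.938, -578.326, 404.712] pointing down, gripper open.
Joint ranges: [-3.14, 3.14], [-1.21, 2.06], [-1.07, 1.41], [-3.16, 2.05], [-2.99, -0.16], [-3.1, 3.1]. Speed limits (rad/s): [2.79, 2.79, 3.14, 3.14, 3.14, 3.14].

## Interface

Orientations are given as a unit quaternion [x, y, z, w].
In Python, from bench import arm gives the robot as it stands.
- The arm moves only by the shell command python3 -m jog 'ROWS' [OPENING]. ROWS is JSON, a list that holds one entry, the list of rows, each a list of 4 numbers: the shift along the tool's x, y, z in mm, then the turn about the tool's z in degrees. In form: [[[x, y, z, spin], ...]]. A call has exactly 5 rows; each row is the pose to reach, as a shift and turn from the pose measured when the call began, along the tool's axes at that moment; what a row does not reach only later rows make up. A row lasts 1/8 s, in which the tool goes at most 62.5 mm and 10.7 degrees, less where a joint would pass 70% of its speed; a pose out of reach is approached as far as the arm can. A call with a gripper value outside its range is refused whole. OPENING is the finger opening in mm, from 0 to 85.4, set as the call begins (- or left out, the last holds). The fingers move at their own pace and stop on an object; the grip force is fixed at half the most. Time passes only in rows, so rows that repeat a pose let the fingers close, or fill a call up. It gives the time, the measured TCP pose, the force and the opening at its end, in the units of the state.
- arm.read_state(): the state, without advancing time (a new reading comes with each control period).
- arm.get_image(name): name is "side" or "top" or "wrist"; returns (picture, depth): 480x640x3 uint8, blue, green, red; 480x640 float32, mm along the optical axis (not along the pixel's ray), 0 where there is no reading.
- arm.camera_params(name): a dict with "mtx" (3x3 intrinsics, pixels), "R" (3x3) and "t" (3): a world point X has camera coordinates R X + t. Camera axes: x right, y down, z forward; pixel columns grow to the right and rows downward; lengths in mm; the calibration is good to about 2 mm. A picture is of the moment at which its call begins: read the wrist's pose just before it. camera_params takes no time and is no camera call; for the wrist camera it gives the pose at the moment of the call.
- arm.job_done(): hands the job in, once; it reports no verdict.
The state is a dict: "clock": time; "joints": joint angles; "joint_vel": joint speeds; "joint_efforts": joint torques, N m; "position": TCP position; "ee_rot": TCP orientation; "contact_force": force on the tool from outside, world axes, zero at the start; "wrist_torque": the same for the moment, N m; "gripper_width": finger opening in mm.
Only numpy, scipy, OpenCV 4.12 (cv2) and the standard library are available. Lean on these libraries where they do the work, as an engineer would, in place of code of your own. Each camera call takes 0.05 s, during which the arm holds its last target.

## Working session

There is one attempt and no reset: what is moved stays moved. The work goes in short steps, Python scripts to look and compute and a shell command to move; the robot and the scene stay as the last step left them, time stands still between calls to the robot, and variables do not carry over. Pictures are saved under pics/ and viewed, and the job is handed in when it is done.

```bash
ls; mkdir -p pics; python3 - <<'E'
from bench import arm
import cv2
print(arm.read_state())
for n in ("side","top","wrist"):
    p=arm.camera_params(n);print(n,p)
    im,d=arm.get_image(n);cv2.imwrite(f"pics/{n}0.png",im)
    import numpy as np;np.save(f"pics/{n}0.npy",d)
E
```

```text
pics
{'clock': 0.0, 'joints': array([-9.23409699e-01,  3.85554900e-01,  6.63249646e-03, -4.80028802e-04,
       -1.19397813e+00, -2.58637772e-01]), 'joint_vel': array([ 0.00075604,  0.00047151, -0.00085666, -0.00043145,  0.00090599,
       -0.00029055]), 'joint_efforts': array([ 2.12126586e-03, -3.92289841e+01,  1.88402027e+01,  4.18641955e+00,
       -4.63300094e-03, -1.46679093e-05]), 'position': array([ 236.87243899, -578.15711615,  403.6275933 ]), 'ee_rot': array([-1.93065785e-01,  9.81185225e-01,  1.04361853e-03, -2.59900075e-04]), 'contact_force': array([0.16633999, 0.24557538, 0.18470104]), 'wrist_torque': array([ 0.0263713 , -0.03177108,  0.02453514]), 'gripper_width': 85.29200073090072}
side {'mtx': array([[495.69714565,   0.        , 314.93123234],
       [  0.        , 495.69714565, 240.43636397],
       [  0.        ,   0.        ,   1.        ]]), 'R': array([[-0.87327477, -0.48719404, -0.00575649],
       [-0.29067525,  0.5304323 , -0.79633503],
       [ 0.39102311, -0.69374602, -0.60482839]]), 't': array([471.71760297, 211.80662562, 923.94918214])}
top {'mtx': array([[608.78702628,   0.        , 321.72807582],
       [  0.        , 608.78702628, 243.81424957],
       [  0.        ,   0.        ,   1.        ]]), 'R': array([[-0.00270971, -0.99989622,  0.01414922],
       [-0.99802295,  0.00181563, -0.06282428],
       [ 0.06279207, -0.01429148, -0.9979243 ]]), 't': array([  -2.26932188,  520.84954354, 1485.75623952])}
wrist {'mtx': array([[345.19474946,   0.        , 320.00969864],
       [  0.        , 345.19474946, 238.65158387],
       [  0.        ,   0.        ,   1.        ]]), 'R': array([[-0.37970696,  0.92510354,  0.00246092],
       [ 0.88278409,  0.36153906,  0.2999696 ],
       [ 0.27661322,  0.11607301, -0.95394559]]), 't': array([624.14322647, -39.42878184, 379.77012599])}
```

View pics/top0.png

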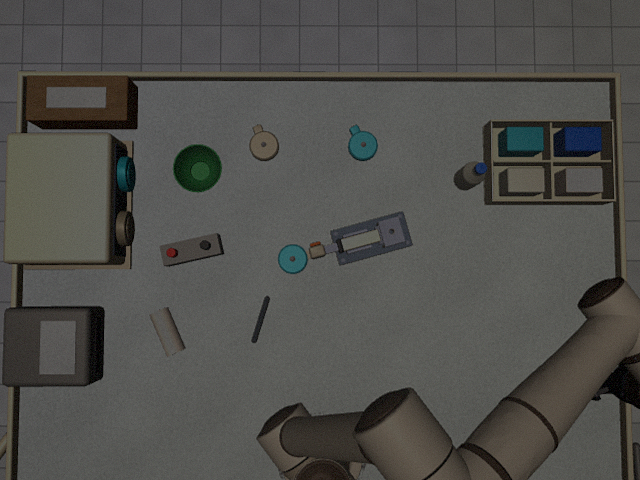

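View pics/side0.png

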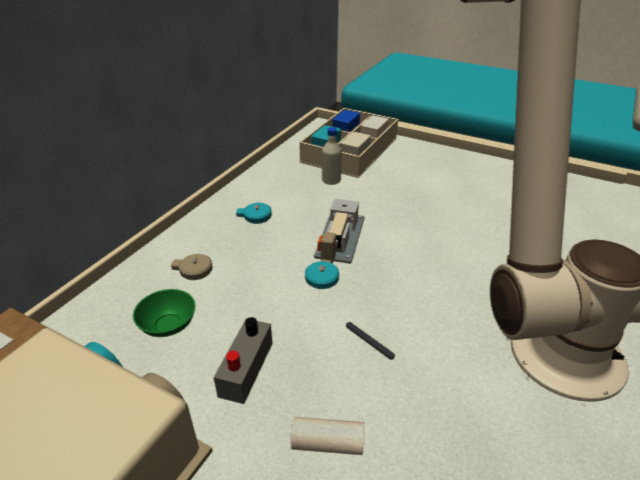

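View pics/wrist0.png

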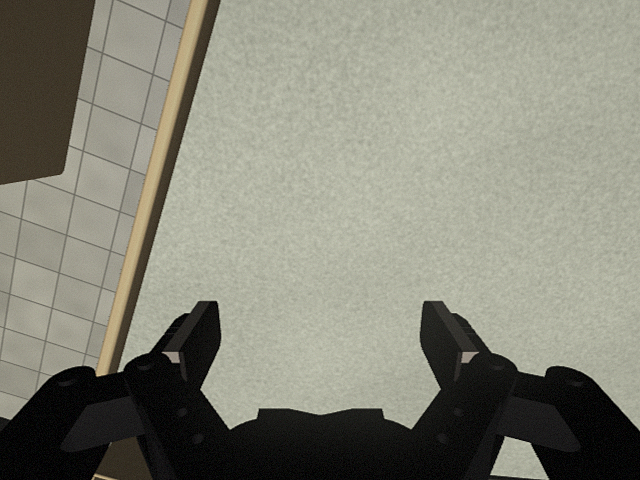

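The top view shows the red head at (172,253), the spare at (205,245), the bracket hole at (391,231), the handle at (317,250) with its orange button on the upper-image side, and the boom's disc at (292,259). The side view shows the same layout, with red at (233,360).

```bash
cat > h.py <<'E'
import numpy as np, cv2
from bench import arm
from scipy.spatial.transform import Rotation as Rot
def ray(p,uv):
    d=np.linalg.inv(p["mtx"])@np.array([uv[0],uv[1],1.]); R=p["R"]
    return -R.T@p["t"], R.T@d
def plane(p,uv,z):
    o,d=ray(p,uv); return o+d*(z-o[2])/d[2]
def tri(p1,u1,p2,u2):
    o1,d1=ray(p1,u1);o2,d2=ray(p2,u2)
    s=np.linalg.lstsq(np.c_[d1,-d2],o2-o1,rcond=None)[0]
    a=o1+d1*s[0];b=o2+d2*s[1];return (a+b)/2,np.linalg.norm(a-b)
def blobs(im,lo,hi,mn=15):
    h=cv2.cvtColor(im,cv2.COLOR_BGR2HSV); m=cv2.inRange(h,np.array(lo),np.array(hi))
    n,l,s,c=cv2.connectedComponentsWithStats(m)
    return [(c[i].round(2),s[i].tolist()) for i in range(1,n) if s[i][4]>=mn]
def proj(p,X):
    c=p["R"]@np.asarray(X,float)+p["t"]; q=p["mtx"]@c; return q[:2]/q[2]
def tool(X,st=None):
    "world vector -> tool axes"
    st=st or arm.read_state()
    return Rot.from_quat(st["ee_rot"]).inv().apply(X)
E
python3 - <<'E'
from h import *
t=cv2.imread("pics/top0.png");s=cv2.imread("pics/side0.png")
pt=arm.camera_params("top");ps=arm.camera_params("side")
for nm,im in(("top",t),("side",s)):
    print(nm,"red",blobs(im,(0,180,90),(4,255,255)),"or",blobs(im,(5,170,60),(14,255,255),8))
    print("teal",blobs(im,(85,120,60),(100,255,255),100))
crop=cv2.resize(t[195:285,150:430],None,fx=2.85,fy=2.85,interpolation=cv2.INTER_CUBIC);crop=cv2.convertScaleAbs(crop,alpha=2)
cv2.imwrite("pics/tc.png",crop)
crop=cv2.resize(s[180:420,200:400],None,fx=2.5,fy=2.5,interpolation=cv2.INTER_CUBIC)
cv2.imwrite("pics/sc.png",crop)
print("hole",plane(pt,(391,231),66),"handle",plane(pt,(317,250),105))
E
```

```text
top red [(array([170.4, 251.9]), [167, 249, 8, 7, 30])] or [(array([315.05, 243.6 ]), [311, 242, 9, 4, 20])]
teal [(array([361.69, 143.42]), [349, 125, 28, 34, 631]), (array([524.62, 138.15]), [507, 127, 37, 24, 839]), (array([121.12, 169.98]), [117, 157, 10, 27, 194]), (array([292.16, 258.4 ]), [278, 245, 29, 28, 577])]
side red [(array([232.41, 355.45]), [227, 351, 12, 10, 101])] or [(array([319.3 , 242.77]), [318, 236, 4, 15, 30])]
teal [(array([439.64,  90.7 ]), [342, 53, 176, 82, 9408]), (array([604.25, 118.88]), [570, 79, 70, 81, 4434]), (array([320.65, 135.18]), [311, 125, 21, 21, 231]), (array([254.89, 211.17]), [237, 203, 34, 17, 386]), (array([321.18, 273.61]), [306, 261, 33, 27, 608]), (array([101.63, 350.92]), [86, 342, 34, 22, 248])]
hole [ 548.14301758 -168.59397589   66.        ] handle [500.90926485   8.8284192  105.        ]
```

View pics/tc.png

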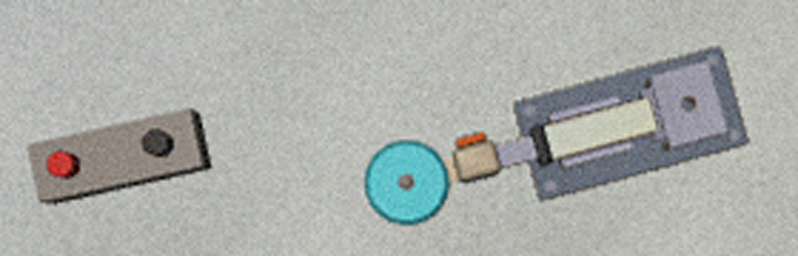

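View pics/sc.png

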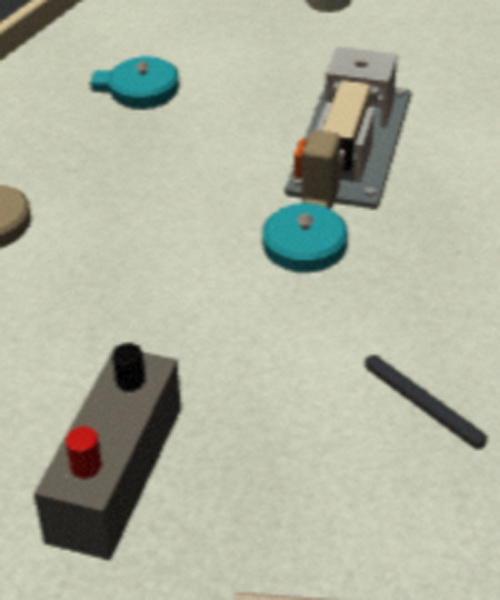

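```bash
python3 - <<'E'
from h import *
pt=arm.camera_params("top");ps=arm.camera_params("side")
print("red",plane(pt,(171.5,252.2),85),plane(ps,(233,354.8),85),tri(pt,(171.5,252.2),ps,(233,354.8)))
print("hole",plane(pt,(391.4,231.1),66),plane(ps,(344.4,205.6),66),tri(pt,(391.4,231.1),ps,(344.4,205.6)))
print("stud",plane(pt,(150+405/2.85,195+181/2.85),74),plane(ps,(322,267.5),74))
print("handle",plane(pt,(150+476/2.85,195+161/2.85),105),plane(ps,(200+322/2.5,180+140/2.5),105))
s=arm.read_state();R=Rot.from_quat(s["ee_rot"]);print(R.as_matrix().round(3))
E
```

```text
red [497.46951237 349.79917998  85.        ] [495.85880492 356.34915684  85.        ] (array([498.68348226, 351.89356512,  78.58251756]), np.float64(2.132523867748129))
hole [ 547.90148966 -169.55037988   66.        ] [ 547.04634161 -160.68022422   66.        ] (array([ 549.73694414, -169.75159681,   59.84506902]), np.float64(2.8953099012740955))
stud [482.48944135  67.60626546  74.        ] [479.29887532  78.61263511  74.        ]
handle [497.44565233   8.79542268 105.        ] [498.30321404  13.75059094 105.        ]
[[-0.925 -0.379 -0.001]
 [-0.379  0.925  0.002]
 [ 0.     0.002 -1.   ]]
```

```bash
python3 - <<'E'
from h import *
p=arm.camera_params("wrist");s=arm.read_state();R=Rot.from_quat(s["ee_rot"]).as_matrix()
c=-p["R"].T@p["t"];print("cam in tool",R.T@(c-s["position"]),"axis in tool",R.T@p["R"][2])
print(proj(p,s["position"]+R@[0,0,155]))
for X in ([450,-114,404],[497,352,330],):
    print(X,tool(np.array(X)-s["position"]).round(1))
E
```

```text
cam in tool [75.90936705 -0.37257925 31.1578682 ] axis in tool [-3.00084826e-01  7.13509556e-04  9.53912254e-01]
[320.61727695 324.99781065]
[450, -114, 404] [-373.1  348.8    0.4]
[497, 352, 330] [-593.2  762.1   75.1]
```

```bash
python3 -m jog '[[[-44,41,0,-10],[-88,82,0,-20],[-131,122,0,-30],[-175,163,0,-40],[-219,204,0,-50]]]' 60; python3 - <<'E'
from h import *
s=arm.read_state();print(s["joints"].round(2))
for X in ([450,-114,404],[497,352,330],):
    print(X,tool(np.array(X)-s["position"]).round(1))
E
```

```text
clock: 0.78
position: [362.6, -304.6, 404.1]
ee_rot: [-0.592, 0.806, 0.001, 0.0]
contact_force: [1.0, 0.4, 0.2]
gripper_width: 60.1
[-0.35  0.13 -0.35 -0.   -1.1   0.05]
[450, -114, 404] [-208.   -26.3    0.4]
[497, 352, 330] [-666.6   68.2   75. ]
```

```bash
python3 -m jog '[[[-60,4,0,-9],[-120,8,0,-18],[-180,13,0,-27],[-240,20,0,-33],[-300,29,0,-33]]]' 60; python3 - <<'E'
from h import *
s=arm.read_state();print(s["joints"].round(2),Rot.from_quat(s["ee_rot"]).as_matrix()[:,1])
for X in ([450,-114,404],[497,352,330],):
    print(X,tool(np.array(X)-s["position"]).round(1))
E
```

```text
clock: 1.4
position: [424.6, -7.8, 404.7]
ee_rot: [0.797, -0.604, -0.001, -0.001]
contact_force: [0.6, -0.3, -0.5]
gripper_width: 59.4
[ 0.37  0.04 -0.45 -0.   -1.09 -0.09] [-9.63043094e-01 -2.69347086e-01 -3.83484630e-04]
[450, -114, 404] [109.2   4.1   0.5]
[497, 352, 330] [-326.8 -166.6   75.3]
```

```bash
python3 -m jog '[[[-55,-28,0,0],[-110,-56,0,0],[-165,-84,0,0],[-220,-112,10,0],[-270,-140,30,0]]]' 60; python3 -m jog '[[[-30,-14,15,0],[-56,-27,35,0],[-56,-27,44,0],[-56,-27,44,0],[-56,-27,44,0]]]' 60; python3 - <<'E'
from h import *
p=arm.camera_params("wrist");im,d=arm.get_image("wrist");cv2.imwrite("pics/w1.png",im);np.save("pics/w1.npy",d)
s=arm.read_state();print(s["joints"].round(2))
b=blobs(im,(0,180,60),(4,255,255),100);print(b)
E
```

```text
clock: 2.02
position: [486.8, 292.4, 375.6]
ee_rot: [0.797, -0.604, -0.0, -0.002]
contact_force: [0.1, -0.6, 0.0]
gripper_width: 60.0
clock: 2.65
position: [497.8, 352.9, 332.7]
ee_rot: [0.797, -0.604, -0.0, -0.002]
contact_force: [0.3, -0.2, 0.4]
gripper_width: 60.1
[ 0.88  0.42 -0.13 -0.   -1.02 -0.61]
[(array([321.89, 249.39]), [307, 235, 31, 30, 714])]
```

View pics/w1.png

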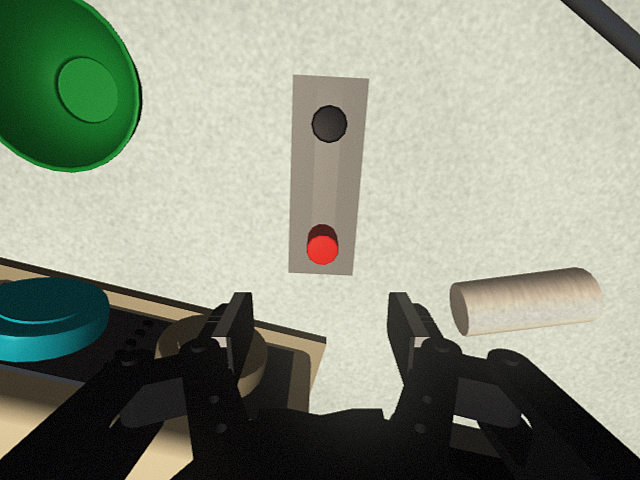

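```bash
python3 - <<'E'
from h import *
p=arm.camera_params("wrist");s=arm.read_state();d=np.load("pics/w1.npy");print(d[249,322],d[120,329])
im=cv2.imread("pics/w1.png")
h=cv2.cvtColor(im,cv2.COLOR_BGR2HSV);m=cv2.inRange(h,np.array((0,150,130)),np.array((6,255,255)))
c=max(cv2.findContours(m,0,1)[0],key=cv2.contourArea);(u,r)=cv2.minEnclosingCircle(c);print(u,r)
X=plane(p,u,85);print("pin",X, "spare",plane(p,(329,124),85))
o,dd=ray(p,u);print("depth-based",o+dd*d[int(u[1]),int(u[0])])
t=X-s["position"];t[2]=232-s["position"][2];print(tool(t))
E
```

```text
230.12234 205.10292
(322.0, 249.5) 15.66055965423584
pin [498.29919104 352.81380109  85.        ] spare [515.84422157 275.46437329  85.        ]
depth-based [498.2477423  352.99290363  84.47318496]
[ 5.92464758e-01 -2.46569755e-02  1.00972036e+02]
```

```bash
python3 -m jog '[[[0,0,40,0],[0,0,75,0],[0.5,0,100,0],[0.5,0,100,0],[0.5,0,100,0]]]' 50 && python3 -m jog '[[[0,0,0,0],[0,0,0,0],[0,0,0,0],[0,0,0,0],[0,0,0,0]]]' 0
python3 - <<'E'
from h import *
im,d=arm.get_image("wrist");cv2.imwrite("pics/w2.png",im)
E
```

```text
clock: 3.32
position: [498.8, 353.1, 234.7]
ee_rot: [0.797, -0.604, 0.0, -0.004]
contact_force: [-0.2, -0.4, 0.2]
gripper_width: 49.8
clock: 3.95
position: [498.3, 353.1, 236.7]
ee_rot: [0.797, -0.604, 0.0, -0.004]
contact_force: [-4.3, -1.3, 6.5]
gripper_width: 20.0
```

View pics/w2.png

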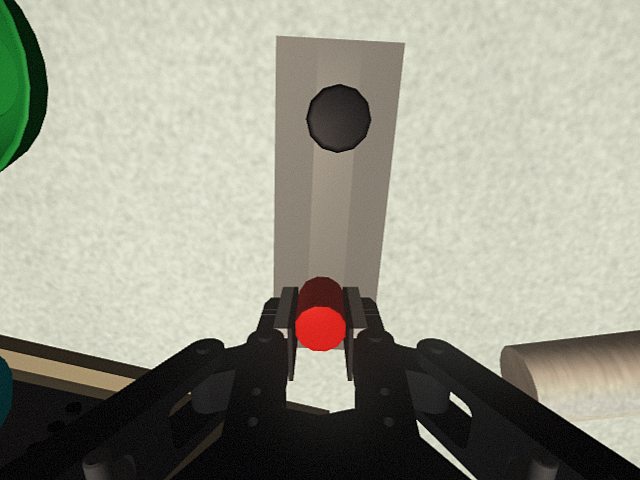

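```bash
python3 -m jog '[[[0,0,-30,0],[0,0,-75,0],[0,0,-120,0],[30,0,-145,0],[80,0,-150,0]]]' 0; python3 - <<'E'
from h import *
s=arm.read_state()
pt=arm.camera_params("top")
print(tool(np.array([548,-165,385])-s["position"]),s["joints"].round(2),s["gripper_width"])
E
```

```text
clock: 4.62
position: [519.2, 275.3, 389.7]
ee_rot: [0.798, -0.603, 0.001, -0.007]
contact_force: [0.4, -1.1, -0.0]
gripper_width: 19.5
[4.31499233e+02 9.25240125e+01 1.99147029e-01] [ 0.76  0.33 -0.11 -0.   -1.11 -0.49] 19.46967639411105
```

```bash
python3 -m jog '[[[55,12,0,0],[110,24,0,0],[165,36,0,0],[220,48,0,0],[280,61,0,0]]]' 0;  python3 -m jog '[[[55,12,0,0],[105,22,0,0],[138,30,0,0],[138,30,0,0],[138,30,0,0]]]' 0; python3 - <<'E'
from h import *
p=arm.camera_params("wrist");im,d=arm.get_image("wrist");cv2.imwrite("pics/w3.png",im);np.save("pics/w3.npy",d)
s=arm.read_state();print(s["joints"].round(3),Rot.from_quat(s["ee_rot"]).as_matrix().round(4))
E
```

```text
clock: 5.25
position: [536.6, -12.3, 387.7]
ee_rot: [0.798, -0.603, 0.001, -0.008]
contact_force: [1.3, -0.5, -0.2]
gripper_width: 20.2
clock: 5.88
position: [545.4, -153.0, 386.6]
ee_rot: [0.798, -0.603, 0.002, -0.009]
contact_force: [-1.0, 0.2, -0.8]
gripper_width: 20.0
[ 0.011  0.297 -0.165 -0.013 -1.096  0.273] [[ 0.2745 -0.9615  0.0129]
 [-0.9616 -0.2743  0.0116]
 [-0.0076 -0.0156 -0.9998]]
```

View pics/w3.png

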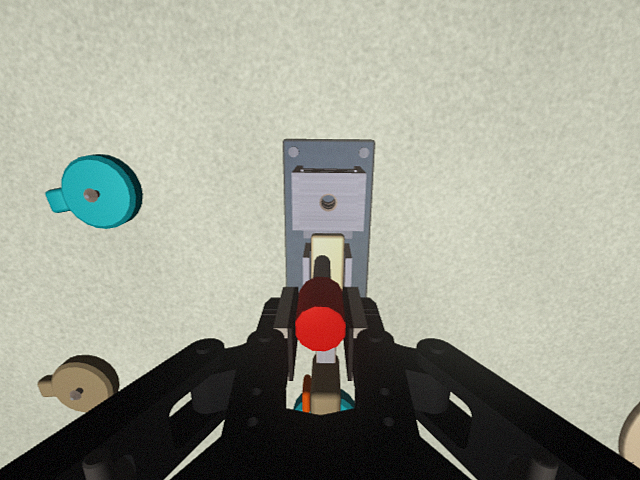

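```bash
cat >> h.py <<'E'
def pinfoot(hole, im):
    p=arm.camera_params("wrist");s=arm.read_state();R=Rot.from_quat(s["ee_rot"]).as_matrix()
    foot=s["position"]+R@[0,0,226.7]; head=s["position"]+R@[0,0,151.7]
    print("pred foot px",proj(p,foot),"headtop px",proj(p,head),"foot",foot.round(1))
    H=plane(p,hole,66); e=H-foot
    print("hole",H.round(1),"hole-foot tool:",tool(e,s).round(1))
    return H
E
python3 - <<'E'
from h import *
im=cv2.imread("pics/w3.png")
h=cv2.cvtColor(im,cv2.COLOR_BGR2HSV);g=h[...,2]
r=cv2.resize(im[180:360,260:400],None,fx=4,fy=4,interpolation=cv2.INTER_CUBIC)[:600];cv2.imwrite("pics/w3c.png",r)
m=(g[190:215,312:345]<95).astype(np.uint8);n,l,st,c=cv2.connectedComponentsWithStats(m)
for i in range(1,n):print(c[i]+[312,190],st[i])
pinfoot((328,202),im)
b=blobs(im,(0,150,160),(6,255,255),100);print(b)
E
```

```text
[327.52 203.92] [ 9  9 14 10 75]
pred foot px [321.27249382 262.84060791] headtop px [321.92005476 331.7057332 ] foot [ 548.3 -149.9  160. ]
hole [ 548.9 -168.3   66. ] hole-foot tool: [18.5  6.  93.7]
[(array([319.83, 328.43]), [295, 307, 50, 44, 1764])]
```

View pics/w3c.png

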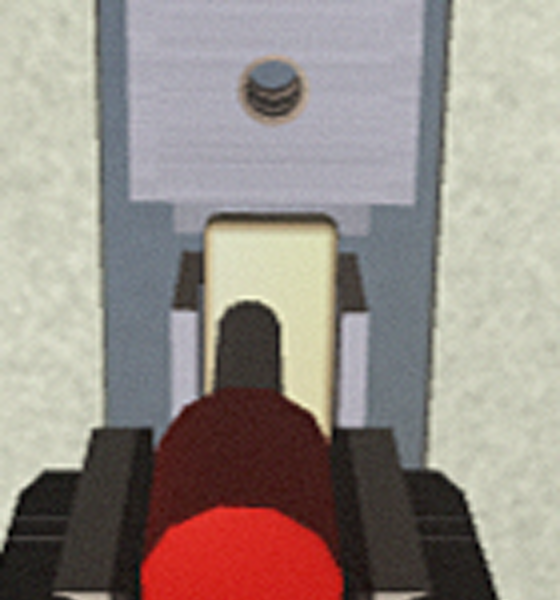

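```bash
python3 - <<'E'
from h import *
p=arm.camera_params("wrist");s=arm.read_state()
f=plane(p,(322.4,262.3),160);h=plane(p,(319.8,330),235);print(f,h,"tilt",h-f)
H=plane(p,(328,202.75),66);print(H,tool(H-f).round(2))
E
```

```text
[ 547.77848122 -150.49267392  160.        ] [ 548.40468475 -151.35916749  235.        ] tilt [ 0.62620354 -0.86649357 75.        ]
[ 548.67286128 -167.71673789   66.        ] [17.52  5.33 93.8 ]
```

```bash
python3 -m jog '[[[3,1.5,30,0],[7,4,60,0],[9,5.3,84,0],[9,5.3,84,0],[9,5.3,84,0]]]' 0; python3 - <<'E'
from h import *
p=arm.camera_params("wrist");im,d=arm.get_image("wrist");cv2.imwrite("pics/w4.png",im)
r=cv2.resize(im[180:360,260:400],None,fx=4,fy=4,interpolation=cv2.INTER_CUBIC)[:600];cv2.imwrite("pics/w4c.png",r)
s=arm.read_state();print(Rot.from_quat(s["ee_rot"]).as_matrix().round(4))
E
```

```text
clock: 6.55
position: [544.5, -161.0, 303.7]
ee_rot: [0.799, -0.602, 0.003, -0.009]
contact_force: [-0.3, 0.4, -0.8]
gripper_width: 19.9
[[ 0.2758 -0.9611  0.0157]
 [-0.9612 -0.2757  0.0112]
 [-0.0064 -0.0182 -0.9998]]
```

View pics/w4c.png

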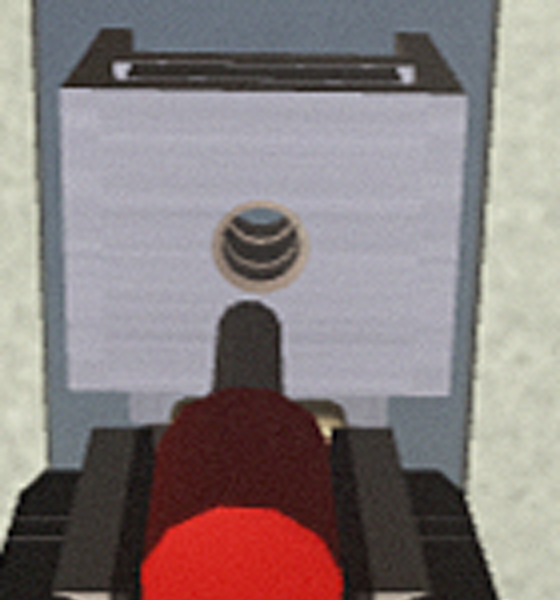

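```bash
python3 - <<'E'
from h import *
p=arm.camera_params("wrist");s=arm.read_state()
R=Rot.from_quat(s["ee_rot"]).as_matrix();fz=(s["position"]+R@[0,0,226.7])[2];print(fz)
f=plane(p,(322.4,262.3),fz);h=plane(p,(319.8,330),fz+75);print(f,"tilt",h-f)
H=plane(p,(325.1,241.5),66);print(H,"full",tool(H-f).round(2),"horizontal only",tool((H-f)*[1,1,0]).round(2),"down56",tool([0,0,-1]).round(4))
E
```

```text
77.35260173217213
[ 547.50405494 -159.13819892   77.35260173] tilt [ 0.4126733  -0.82243481 75.        ]
[ 548.65615181 -168.74141149   66.        ] full [ 9.62  1.75 11.26] horizontal only [ 9.55  1.54 -0.09] down56 [0.0064 0.0182 0.9998]
```

```bash
python3 -m jog '[[[5,1,0,0],[9.7,1.6,3,0],[9.7,1.7,9,0],[9.7,1.8,15,0],[9.7,1.9,20,0]]]' 0; python3 - <<'E'
from h import *
p=arm.camera_params("wrist");im,d=arm.get_image("wrist");cv2.imwrite("pics/w5.png",im)
r=cv2.resize(im[180:360,260:400],None,fx=4,fy=4,interpolation=cv2.INTER_CUBIC)[:600];cv2.imwrite("pics/w5c.png",r)
s=arm.read_state();R=Rot.from_quat(s["ee_rot"]).as_matrix();print(s["position"]+R@[0,0,226.7],s["contact_force"],s["wrist_torque"])
E
```

```text
clock: 7.22
position: [545.5, -170.8, 283.1]
ee_rot: [0.799, -0.602, 0.002, -0.009]
contact_force: [-0.5, -0.0, 0.2]
gripper_width: 19.9
[ 548.44955615 -168.09365549   55.87628105] [-0.13856147  0.44725877 -0.48659868] [ 0.00619318  0.07222955 -0.0235941 ]
```

View pics/w5c.png

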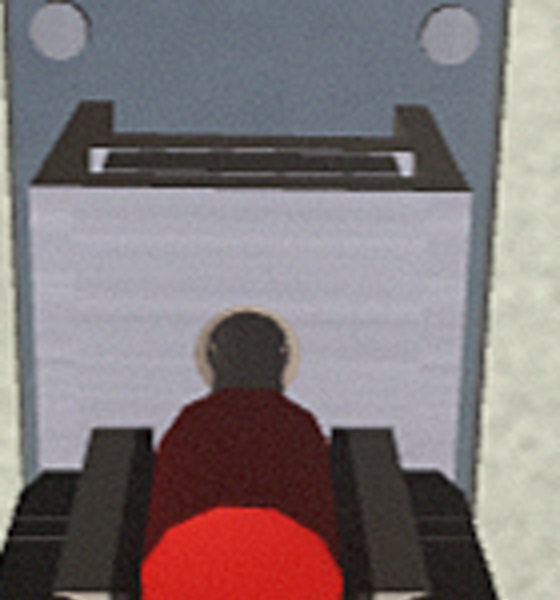

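The foot is in the hole: the shank is ringed by the rim at crop (247,350), and there is no contact force.

```bash
python3 -m jog '[[[0,0.1,7,0],[0.1,0.3,14,0],[0.1,0.4,20,0],[0.1,0.5,26,0],[0.1,0.5,30,0]]]' 0; python3 - <<'E'
from h import *
s=arm.read_state();R=Rot.from_quat(s["ee_rot"]).as_matrix();print(s["position"]+R@[0,0,226.7],s["contact_force"],s["wrist_torque"])
E
```

```text
clock: 7.9
position: [545.3, -170.6, 252.1]
ee_rot: [0.799, -0.602, 0.002, -0.009]
contact_force: [-0.1, -0.2, -1.1]
gripper_width: 20.0
[ 548.28197634 -167.97909678   25.40066398] [-0.11859878 -0.15259987 -1.08403204] [0.03301261 0.01755687 0.00808691]
```

```bash
python3 -m jog '[[[0,0,2,0],[0,0,4,0],[0,0,5,0],[0,0,5,0],[0,0,5,0]]]' 0; python3 - <<'E'
from h import *
p=arm.camera_params("wrist");im,d=arm.get_image("wrist");cv2.imwrite("pics/w6.png",im[180:,150:500])
im,d=arm.get_image("side");cv2.imwrite("pics/s6.png",cv2.resize(im[140:300,240:440],None,fx=3.5,fy=3.5))
E
```

```text
clock: 8.52
position: [545.4, -170.5, 247.7]
ee_rot: [0.799, -0.602, 0.002, -0.009]
contact_force: [-1.6, 1.4, 5.5]
gripper_width: 19.9
```

View pics/w6.png

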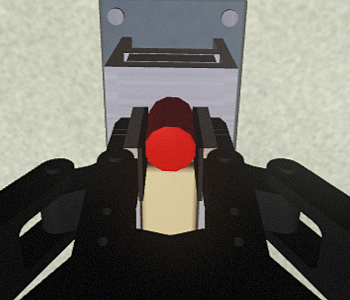

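View pics/s6.png

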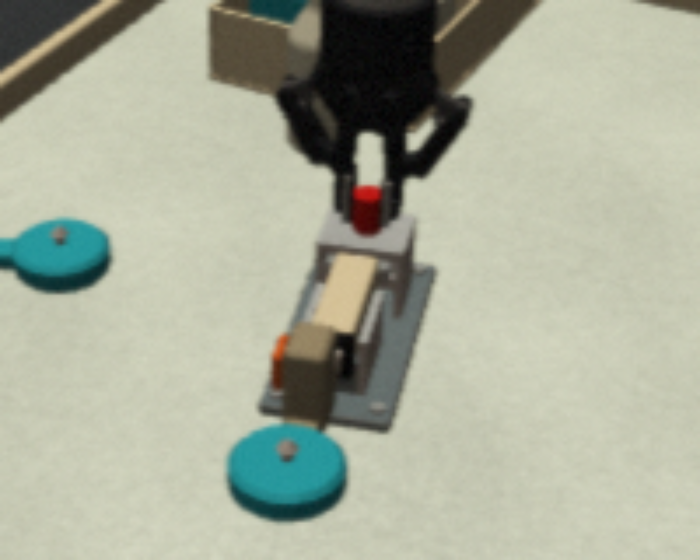

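```bash
python3 -m jog '[[[0,0,0,0],[0,0,0,0],[0,0,0,0],[0,0,-30,0],[0,0,-70,0]]]' 60;  python3 -m jog '[[[-10,0,-50,0],[-50,0,-70,0],[-90,0,-70,0],[-125,0,-70,0],[-125,0,-70,0]]]' 70; python3 - <<'E'
from h import *
s=arm.read_state();print(s["joints"].round(3),Rot.from_quat(s["ee_rot"]).as_matrix().round(4))
p=arm.camera_params("wrist");im,d=arm.get_image("wrist");cv2.imwrite("pics/w7.png",im);np.save("pics/w7.npy",d)
im,d=arm.get_image("side");cv2.imwrite("pics/s7.png",cv2.resize(im[140:300,240:440],None,fx=3.5,fy=3.5))
E
```

```text
clock: 9.25
position: [544.2, -171.3, 317.1]
ee_rot: [0.799, -0.602, 0.001, -0.008]
contact_force: [0.7, -0.0, 1.2]
gripper_width: 59.9
clock: 9.88
position: [508.4, -50.4, 388.4]
ee_rot: [0.8, -0.601, 0.001, -0.008]
contact_force: [-0.1, 0.6, 0.5]
gripper_width: 70.2
[ 0.217  0.202 -0.291 -0.011 -1.064  0.071] [[ 0.2786 -0.9604  0.0107]
 [-0.9604 -0.2784  0.012 ]
 [-0.0085 -0.0136 -0.9999]]
```

View pics/w7.png

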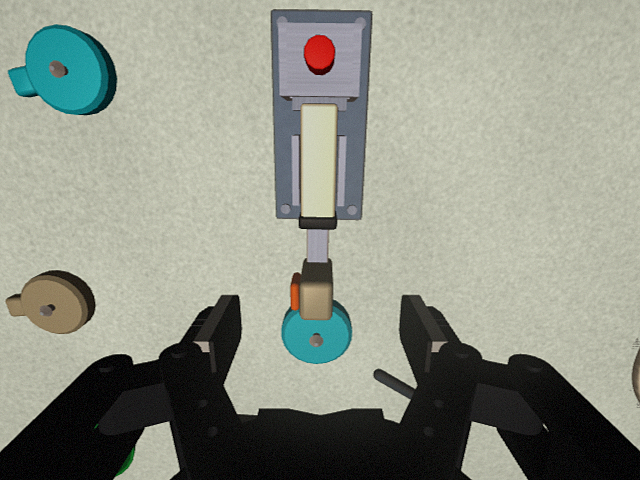

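View pics/s7.png

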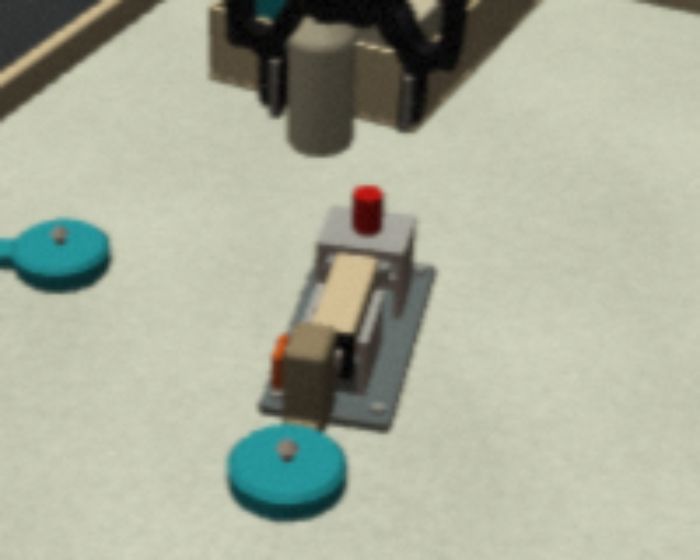

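```bash
python3 - <<'E'
from h import *
im=cv2.imread("pics/w7.png");d=np.load("pics/w7.npy");p=arm.camera_params("wrist")
cv2.imwrite("pics/w7c.png",cv2.resize(im[250:330,280:360],None,fx=7,fy=7,interpolation=cv2.INTER_CUBIC))
def P(u):
    o,dd=ray(p,u);return (o+dd*d[int(u[1]),int(u[0])]).round(1)
print("head top",P((319,45)),"handle top",P((317,300)),"stud",P((316,340)))
for r in range(255,330,4):print(r,P((317,r)))
E
```

```text
head top [ 550.  -174.3   95.4] handle top [499.8   5.5 104.2] stud [484.8  64.   71.2]
255 [506.8 -15.5  59. ]
259 [505.8 -11.9  59.4]
263 [504.9  -8.9  61.6]
267 [504.7  -8.9  70.9]
271 [504.5  -9.   80. ]
275 [504.4  -9.6  89.7]
279 [504.1  -8.9  96.2]
283 [503.8  -8.3 102.4]
287 [502.9  -5.3 103.2]
291 [502.   -2.2 103.9]
295 [501.1   0.8 104.8]
299 [499.9   5.1 103.2]
303 [498.9   8.8 103. ]
307 [498.1  11.5 104.5]
311 [497.1  15.1 104.4]
315 [496.   18.8 104.2]
319 [494.9  22.8 103.6]
323 [487.3  52.8  59.5]
327 [486.1  57.2  59.5]
```

View pics/w7c.png

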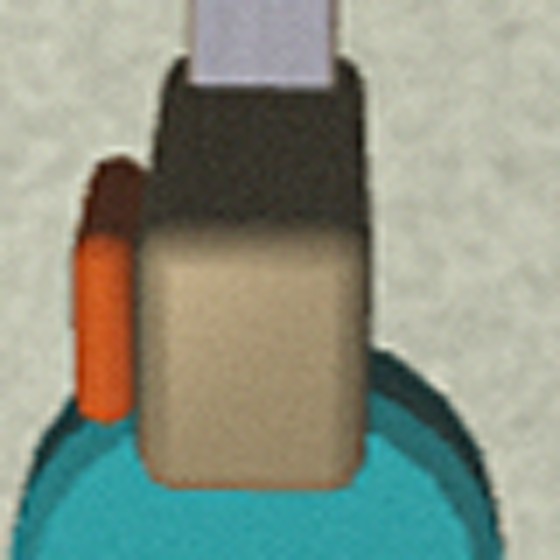

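```bash
python3 - <<'E'
from h import *
p=arm.camera_params("wrist");s=arm.read_state()
X=plane(p,(316.1,301.3),105);print(X, tool(X+[0,0,133]-s["position"]).round(2))
# axis: stud + hole
S=plane(p,(316,340),74);Hh=np.array([548.6,-168.3,66]);v=(X-Hh)[:2];print(np.linalg.norm(v),np.degrees(np.arctan2(v[1],v[0])))
v=(S-Hh)[:2];print("stud",np.linalg.norm(v),np.degrees(np.arctan2(v[1],v[0])))
R=Rot.from_quat(s["ee_rot"]).as_matrix();print("-toolx ang",np.degrees(np.arctan2(-R[1,0],-R[0,0])))
E
```

```text
[500.29917673   6.39905882 105.        ] [-57.13  -5.67 150.74]
181.25322253792987 105.45506555319628
stud 239.00598097183047 105.35781278637745
-toolx ang 106.04674667381806
```

```bash
python3 -m jog '[[[-30,-3,20,0.3],[-60,-6,50,0.6],[-60,-6,80,0.6],[-60,-6,100,0.6],[-60,-6,100,0.6]]]' 70; python3 - <<'E'
from h import *
p=arm.camera_params("wrist");im,d=arm.get_image("wrist");cv2.imwrite("pics/w8.png",im);np.save("pics/w8.npy",d)
cv2.imwrite("pics/w8c.png",cv2.resize(im[230:400,220:420],None,fx=3.5,fy=3.5,interpolation=cv2.INTER_CUBIC))
E
```

```text
clock: 10.6
position: [499.2, 7.9, 287.2]
ee_rot: [0.795, -0.606, -0.0, -0.006]
contact_force: [0.3, -0.2, 0.6]
gripper_width: 70.1
```

View pics/w8c.png

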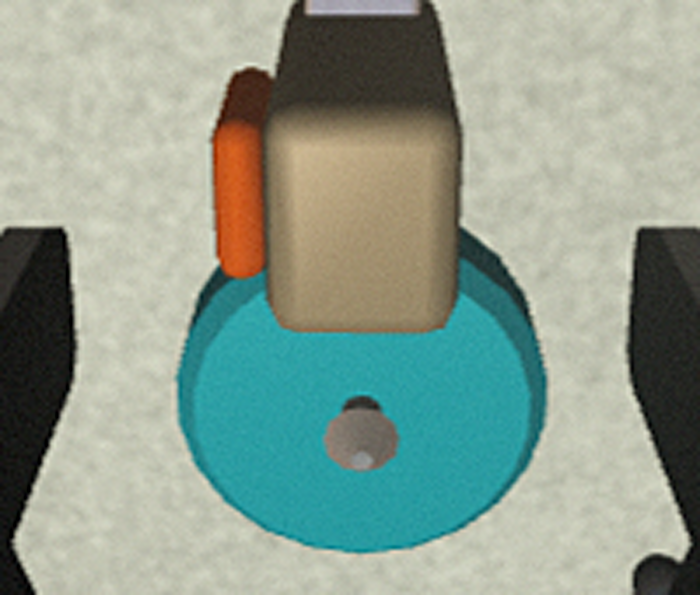

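```bash
python3 - <<'E'
from h import *
p=arm.camera_params("wrist");s=arm.read_state();d=np.load("pics/w8.npy")
X=plane(p,(323.6,293.1),105);print(X, tool(X+[0,0,133]-s["position"]).round(2))
S=plane(p,(220+361/3.5,230+440/3.5),74);print(S,np.linalg.norm((S-X)[:2]))
R=Rot.from_quat(s["ee_rot"]).as_matrix();print("-toolx ang",np.degrees(np.arctan2(-R[1,0],-R[0,0])),R[:,2], proj(p,s["position"]+R@[0,0,155]))
E
```

```text
[500.80207449   8.54111971 105.        ] [ 0.2  -0.58 50.43]
[485.2402347   65.49905691  74.        ] 59.04555417108654
-toolx ang 105.39140379127474 [ 0.00938147  0.01073379 -0.99989838] [321.83959687 327.16576902]
```

```bash
python3 -m jog '[[[-0.5,-1,20,0],[-1,-1,40,0],[-1,-1,51,0],[-1,-1,51,0],[-1,-1,51,0]]]' 70 && python3 -m jog '[[[0,0,0,0],[0,0,0,0],[0,0,0,0],[0,0,0,0],[0,0,0,0]]]' 0;  python3 -m jog '[[[0,0,0,0],[0,0,0,0],[0,0,0,0],[0,0,0,0],[0,0,0,0]]]' 0; python3 - <<'E'
from h import *
p=arm.camera_params("wrist");im,d=arm.get_image("wrist");cv2.imwrite("pics/w9.png",im[180:,150:500])
E
```

```text
clock: 11.28
position: [501.4, 9.8, 238.3]
ee_rot: [0.795, -0.606, 0.001, -0.008]
contact_force: [-0.4, -0.8, 0.2]
gripper_width: 70.1
clock: 11.9
position: [498.8, 9.1, 239.1]
ee_rot: [0.795, -0.606, -0.002, -0.004]
contact_force: [-9.5, 0.8, 13.7]
gripper_width: 27.5
clock: 12.52
position: [498.7, 9.0, 239.3]
ee_rot: [0.795, -0.606, -0.002, -0.004]
contact_force: [-3.0, -0.5, 5.2]
gripper_width: 27.4
```

View pics/w9.png

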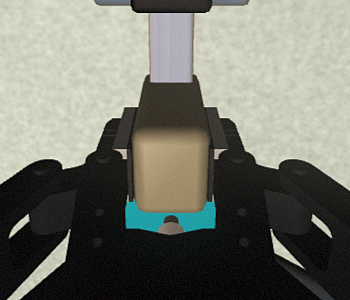

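```bash
python3 -m jog '[[[-8,0,0,0],[-16,0,0,0],[-24,0,0,0],[-32,0,0,0],[-40,0,0,0]]]' 0; python3 - <<'E'
from h import *
s=arm.read_state();R=Rot.from_quat(s["ee_rot"]).as_matrix();print(R[:,0].round(4),np.degrees(np.arctan2(-R[1,0],-R[0,0])),tool(s["contact_force"]).round(1))
d=s["position"]-[498.7,9.0,239.3];print(tool(d))
E
```

```text
clock: 13.2
position: [487.9, 48.2, 239.4]
ee_rot: [0.795, -0.606, -0.002, -0.004]
contact_force: [0.7, -3.5, -0.7]
gripper_width: 27.4
[ 0.2655 -0.9641 -0.0075] 105.39728688806795 [3.5 0.2 0.7]
[-4.06319938e+01  5.40329667e-03  1.97076014e-01]
```

```bash
python3 -m jog '[[[-8,0,0,0],[-16,0,0,0],[-24,0,0,0],[-32,0,0,0],[-40,0,0,0]]]' 0; python3 - <<'E'
from h import *
s=arm.read_state();print(tool(s["contact_force"]).round(1),tool(s["position"]-[498.7,9.0,239.3]))
im,d=arm.get_image("side");cv2.imwrite("pics/s10.png",cv2.resize(im[140:300,240:440],None,fx=3.5,fy=3.5))
E
```

```text
clock: 13.82
position: [477.1, 87.3, 239.5]
ee_rot: [0.795, -0.606, -0.002, -0.004]
contact_force: [2.3, -3.2, -2.5]
gripper_width: 27.1
[ 3.8 -1.4  2.5] [-8.11858558e+01  5.02914437e-02  4.33573816e-01]
```

View pics/s10.png

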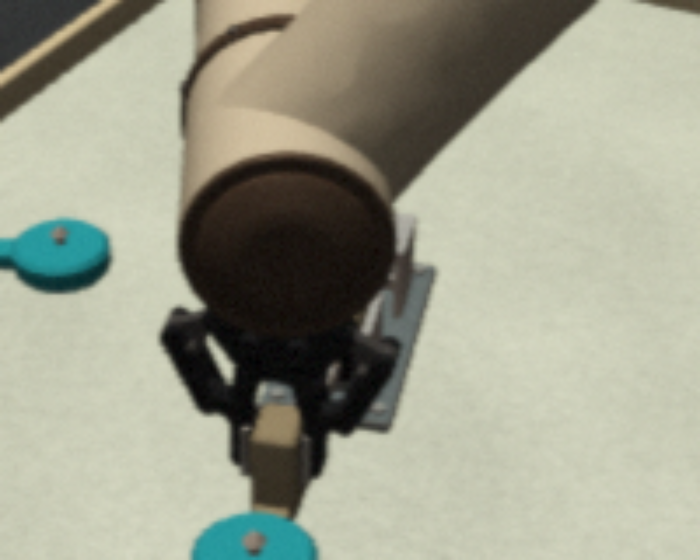

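Handle moved out about 81 mm and is still gripped. Next, slowly to the end stop (expected at 102–104 mm).

```bash
python3 -m jog '[[[-6,0,0,0],[-11,0,0,0],[-15,0,0,0],[-18,0,0,0],[-20,0,0,0]]]' 0; python3 -m jog '[[[-1,0,0,0],[-2,0,0,0],[-3,0,0,0],[-4,0,0,0],[-5,0,0,0]]]' 0; python3 - <<'E'
from h import *
s=arm.read_state();print(tool(s["contact_force"]).round(1),tool(s["position"]-[498.7,9.0,239.3]))
E
```

```text
clock: 14.5
position: [471.6, 107.2, 239.5]
ee_rot: [0.796, -0.606, -0.002, -0.004]
contact_force: [3.1, -4.3, -3.4]
gripper_width: 27.5
clock: 15.12
position: [470.9, 109.4, 239.4]
ee_rot: [0.796, -0.606, -0.001, -0.002]
contact_force: [13.3, -24.7, -6.8]
gripper_width: 27.4
[27.4 -6.2  6.7] [-1.04207652e+02  3.56133111e-02  2.74036130e-01]
```

```bash
python3 - <<'E'
from h import *
p=arm.camera_params("wrist");im,d=arm.get_image("wrist");cv2.imwrite("pics/w11.png",im);np.save("pics/w11.npy",d)
it,dt=arm.get_image("top");cv2.imwrite("pics/t11.png",it)
for _ in range(4): arm.get_image("top")
s=arm.read_state();print(tool(s["contact_force"]).round(1),tool(s["position"]-[498.7,9.0,239.3]),s["gripper_width"])
E
```

```text
[23.1 -5.5  6.3] [-1.04096229e+02  3.64228565e-02  2.73811033e-01] 27.670958125580196
```

View pics/w11.png

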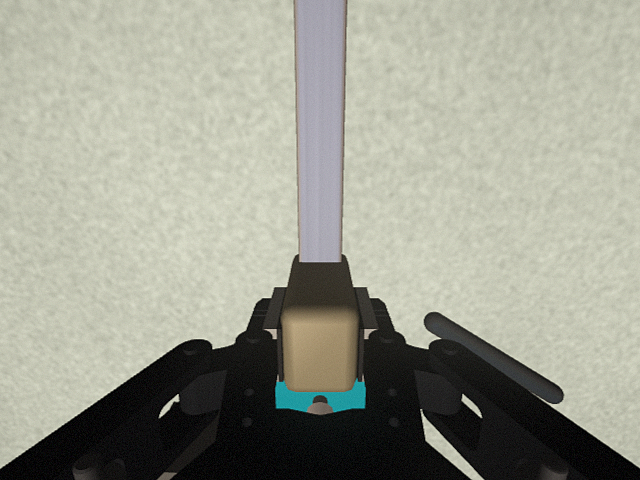

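View pics/t11.png

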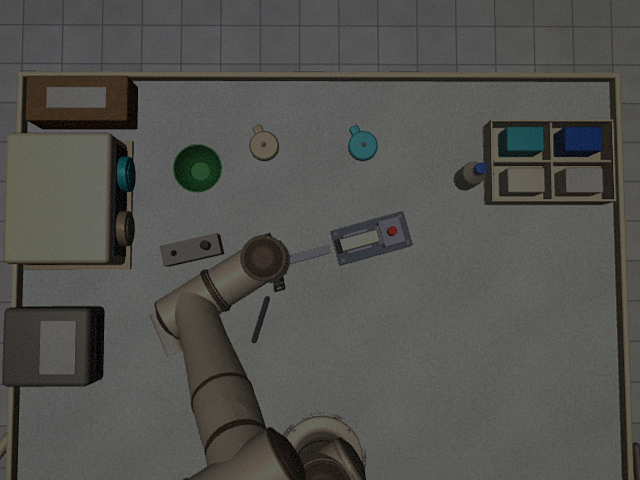

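The wrist view shows the handle at (320,345), seated in the pads as when first gripped. The top view shows the red pin in the bracket at (392,231) and the other things I can see unmoved.

```bash
python3 -c "
from bench import arm
print(arm.job_done()); print(arm.read_state()['gripper_width'])"
```

```text
the job is handed in; nothing more can be done
None
the job is handed in; nothing more can be done
```

The red-headed pin is home in the bracket and released. The boom is pulled out to the second stop and still held there, handed in at about 15.5 s of the 53 s allowed.

- **Pin:** After release, the depth reading put its head top at 95.4 mm, against 96 mm expected when seated. The last top view shows it still in the bracket.
- **Boom:** I squeezed the handle and button; the gripper closed to about 27.5 mm, where the pressed width is 29 mm (the 22 mm pin head read 20 mm, so the opening reads about 2 mm low). The pull went past the first stop to a solid stop at 104 mm of hand travel, which fits 100 mm of boom travel plus up to 4 mm of pin play. My last reading showed a steady pull of about 23 N there, with no sign of slip in the wrist image.
- **Force at the stop:** It reached about 27 N along the pull in the readings taken after each move.
- **Bystanders:** They looked unmoved in the last top view. The arm hid most of the paper roll, so I could not confirm it, though the arm was well above it.

**Disagreement:** The first wrist-camera view put the handle 181 mm from the hole instead of 185 mm. That was within grasp tolerance.

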